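# Re-hook a drying cabinet's door stay on its last hole

## Task

Set the small drying cabinet's door from its narrow gap to its widest one, to air the wet glassware: take the black knob of the perforated stay on the roof, ease the stay clear of the pin's wider head and lift it off, draw the door out with it, and lower the last hole (the one next to the knob) over the pin until the stay lies fully down under the head; then let go. Work by feel, a few newtons are enough, and never force the stay against the pin; do not let the sprung door close on the way, and leave the timer and petri dish on the roof and the beaker beside the cabinet where they are.

Things in the scene. Friction and masses are not known exactly. Their poses are not given: they have to be found in the camera images.
- cabinet: White drying cabinet, 260 x 260 mm, 200 mm high, flat grey roof; fixed. Origin: centre of its underside; x to its back (the clear door is on the -x side), y to its left seen from the front, z up. The stay's pivot stands on the door's top edge: with the door at angle a it is at x = -142 - 150 sin(a), y = 100 - 150 cos(a), z = 210.5 mm.
- door (a joint): Door angle, rad: 0 shut, growing as the door swings out towards the cabinet's -x about its hinge line at cabinet x = -142, y = 100 mm. A spring with a damper always pulls it shut: about 2 N along the stay, 3 to 6 N while it is drawn out. It starts near 0.25 (first hole on the pin) and stands near 0.83 with the last hole on the pin.
- pin_place (a point): Nominal place of the brass pin: cabinet x = -50, y = -30, z = 210.5 mm (mid-thickness of a seated stay), axes as the cabinet's. The pin's slotted plate is clamped up to 3.5 mm off it in x and in y, unmeasured. Pin: neck 6 mm across, head 14 mm across; above this point the head's underside is at 4.5 mm (2 mm over a seated stay) and its top, bevelled 1.4 mm, at 8.3 mm.
- stay: Flat steel bar over the roof, 26 mm wide, 5 mm thick, four 16 mm holes. Origin: its pivot on the door, at mid-thickness; x along the bar to the knob, z up. Holes at x = 130 (first), 155, 180, 205 mm (last), knob at 250. It swings freely sideways at the pivot and its knob end lifts freely (1 N weight there); level is its lowest, seated height.
- knob (a point): Middle of the upright black knob at the stay's free end: a cylinder 18 mm across, 30 mm tall, its middle 17.5 mm above the stay's mid-thickness; axes as the stay's. The bar under it is 14 mm wide. The roof is 28 mm below this point when the stay is level.
- hole_first (a point): Centre, at mid-thickness, of the hole nearest the door, on the pin at the start. The door spring pushes the bar along its +x, so the hole's edge leans on the pin's neck under the head (hole's centre up to 5 mm off the pin) and a straight lift catches. It passes the head only with hole and pin centred within about 1 mm.
- hole_last (a point): Centre, at mid-thickness, of the hole next to the knob (45 mm from it); to be lowered over the pin.
- timer: Red and white timer, 60 mm across, 42 mm tall, loose on the left half of the roof. Origin: centre of its underside. Leave alone.
- petri_dish: Clear petri dish, 61 mm across, 14 mm tall, loose on the left half of the roof. Origin: centre of its underside. Leave alone.
- beaker: Small glass beaker, 45 mm across, 56 mm tall, on the bench to the left of the cabinet. Origin: centre of its underside. Leave alone.

How it is judged:
On the way:
1. the stay is lifted clear of the pin: the first hole is more than 12 mm above its seated height (z of hole_first in the frame of pin_place above 0.012 m), for 0.1 s.
At the end, for the whole second after the job is handed in: The last hole is over the pin (its centre within 10.5 mm, horizontally, of the pin's nominal place), the stay lies fully down (hole within 2 mm of the seated height), the door stands open at about 0.83 rad (0.72 to 0.94) held by the stay, and all is at rest and released (horizontal distance between hole_last and pin_place below 0.0105 m and z of hole_last in the frame of pin_place between -0.002 and 0.002 m and value of joint door between 0.72 and 0.94 rad and velocity of joint door between -0.05 and 0.05 rad/s and linear speed of stay below 0.01 m/s); the robot touches nothing.
It fails at once if the stay is forced: more than 15 N between the stay and the pin (contact force between stay and cabinet above 15 N).
It fails at once if the door falls shut (below 0.08 rad) (value of joint door below 0.08 rad).
It fails at once if the timer is moved more than 25 mm (distance of timer from where it was at the start of the episode above 0.025 m).
It fails at once if the petri dish is moved more than 25 mm (distance of petri_dish from where it was at the start of the episode above 0.025 m).
It fails at once if the beaker is moved more than 25 mm (distance of beaker from where it was at the start of the episode above 0.025 m).
It also fails if it takes over 61 s, if anything falls off the work surface, if the arm or the gripper's body presses on something with over 40 N, if the wrist force passes 120 N, or if a joint passes its speed limit or range.

## Robot

A 6-joint arm with a two-finger parallel gripper is mounted at the origin on a cart in front of the work surface, level with it; the furniture and walls round the work are solid. World frame = base frame: x ahead of the robot, y to its left, z up, the work surface at z = 0. Lengths are in m, angles in rad, forces in N, time in s.
With the tool pointing down it reaches from about 0.25 to 0.775 m from the base axis. Payload 4 kg.
Tool frame: the origin (TCP) lies at the very end of the fingers, on their centre line; the grasp point (between the pads) lies 19 mm behind it; z points along the fingers, y is the line along which they close (so a half turn about z gives the same grasp; the last joint's range is limited). The gripper opens to 94 mm and grips with 3 to 60 N. Pads are 16 mm wide; open, the fingers measure 119 mm over their backs; the gripper's body (75 mm by 177 mm) begins 78 mm behind the grasp point.
Start: joints at [1.043, 0.087, 1.371, -0, 1.684, -0.103], TCP at [0.227, 0.501, 0.206] pointing down, gripper open.
Joint ranges: [-3.1, 3.1], [-0.76, 2.03], [0.27, 2.55], [-1.08, 4.22], [0.17, 2.65], [-2.57, 2.57]. Speed limits (rad/s): [2.79, 2.79, 3.14, 3.14, 3.14, 3.14].

## Interface

Orientations are given as [roll, pitch, yaw] about the fixed x, y, z axes, in that order (R = Rz(yaw) Ry(pitch) Rx(roll)).
In Python, from bench import robot gives the robot as it stands. The module is installed in compiled form; this text tells all that it offers.
- The arm moves only by the tool move_arm, never from a script. Its argument "deltas" is one flat list of numbers, 7 for each row, row after row: the turn, a rotation vector about the tool's x, y, z in rad, then the shift along the tool's x, y, z in cm, then the closure, from -1 (fully open) to 1 (shut). A call has 1 to 8 rows; each row is the pose to reach, as a shift and turn from the pose commanded when the call began, along the tool's axes at that moment; what a row does not reach only later rows make up. A row lasts 1/10 s, in which the tool goes at most 50 mm and 8.59 degrees, less where a joint would pass 70% of its speed; a pose out of reach is approached as far as the arm can. A call with a gripper value outside its range is refused whole. The fingers move at their own pace and stop on an object; the grip force is fixed at half the most. Time passes only in rows, so rows that repeat a pose let the fingers close. It gives the time, the measured TCP pose, the force, the opening and the grip force at its end, in the units of the state.
- robot.get_obs(): the state, without advancing time (a new reading comes with each control period).
- robot.snapshot(name): name is "scene" or "top"; returns a dict with "image" (400x640x3 uint8, red, green, blue), "depth" (400x640 float32, m along the optical axis (not along the pixel's ray), 0 where there is no reading), "fov_y" (degrees; the focal length in pixels is half the picture's height over the tangent of half this angle, whatever the lens; pixels are square), "cx", "cy" (the principal point, pixels), "D" ([k1, k2, p1, p2, k3] as OpenCV has them; the pictures are not rectified), "origin" and "orientation" of the camera in the world. Camera axes: x right, y up, looking along -z (the intrinsics and any distortion apply to the point x, -y, -z); pixel columns grow to the right and rows downward; lengths in m; the calibration is good to about 2 mm. A picture is of the moment at which its call begins.
- robot.close_job(): hands the job in; it is judged then, once.
The state is a dict: "time": time; "joint_positions": joint angles; "qvel": joint speeds; "joint_torque": joint torques, N m; "tool_pos": TCP position; "ee_rot": TCP orientation; "wrist_force": force on the tool from outside, world axes, zero at the start; "wrist_torque": the same for the moment, N m; "width": finger opening in m; "finger_force": force on a finger pad.
Only numpy, scipy, OpenCV 4.12 (cv2) and the standard library are available. Lean on these libraries where they do the work, as an engineer would, in place of code of your own. Each camera call takes 0.05 s, during which the arm holds its last target. There are 200 camera calls.

## Working session

There is one attempt and no reset: what is moved stays moved. The work goes in short steps, Python scripts to look and compute and a tool call to move; the robot and the scene stay as the last step left them, time stands still between calls to the robot, and variables do not carry over. Pictures are saved under pics/ and viewed, at most 10 in all, crops included, and the job is handed in when it is done.

Besides the shell and the picture viewer there is one more tool, called as name(argument=value, ...), one argument or row to a line, values as JSON. move_arm: Moves the arm, as the interface text tells. Its arguments: {"type":"object","properties":{"deltas":{"type":"array","items":{"type":"number"}}},"required":["deltas"]}

```bash
mkdir -p pics; cat > h.py <<'E'
import numpy as np, cv2
from scipy.spatial.transform import Rotation as Rn
from bench import robot
def snap(n,save):
    s=robot.snapshot(n); cv2.imwrite('pics/'+save+'.png',s['image'][:,:,::-1]); np.save(save+'.npy',s,allow_pickle=True); return s
def load(f): return np.load(f+'.npy',allow_pickle=True).item()
def RM(o):
    o=np.array(o)
    return o if o.shape==(3,3) else (Rn.from_quat(o).as_matrix() if o.size==4 else Rn.from_euler('xyz',o).as_matrix())
def rays(s,uv):
    f=s['image'].shape[0]/2/np.tan(np.radians(s['fov_y'])/2)
    K=np.array([[f,0,s['cx']],[0,f,s['cy']],[0,0,1]])
    p=cv2.undistortPoints(np.array(uv,float).reshape(-1,1,2),K,np.array(s['D'],float)).reshape(-1,2)
    return np.c_[p[:,0],-p[:,1],-np.ones(len(p))]@RM(s['orientation']).T   # per unit depth
def atz(s,uv,z):
    r=rays(s,uv); o=np.array(s['origin']); return o+r*((z-o[2])/r[:,2])[:,None]
def atd(s,uv):
    uv=np.array(uv).reshape(-1,2); d=np.array([s['depth'][int(v),int(u)] for u,v in uv]); return np.array(s['origin'])+rays(s,uv)*d[:,None]
def obs():
    o=robot.get_obs(); print({k:np.round(o[k],4).tolist() for k in ('time','tool_pos','ee_rot','wrist_force','width','finger_force','joint_positions')}); return o
E
python3 - <<'E'
from h import *
for n in('scene','top'):
    s=snap(n,n+'0'); print(n,s['origin'],s['orientation'],s['fov_y'],s['D'])
obs()
E
```

```text
scene [ 0.17132471 -0.2363965   0.81529018] [ 0.6739201   0.00330219 -0.8276521 ] 55.90958790597738 [0.00086772 0.         0.         0.         0.        ]
top [0.38140224 0.10917337 0.99762232] [ 0.21140973 -0.00179646 -1.59431904] 57.7750086520689 [-0.01335787  0.          0.          0.          0.        ]
{'time': 0.1, 'tool_pos': [0.2264, 0.5007, 0.2044], 'ee_rot': [-3.1396, -0.0002, 2.7167], 'wrist_force': [-0.6259, 0.1296, 0.4709], 'width': 0.0938, 'finger_force': 0.0, 'joint_positions': [1.0429, 0.0879, 1.3721, 0.0, 1.6836, -0.1031]}
```

View pics/top0.png

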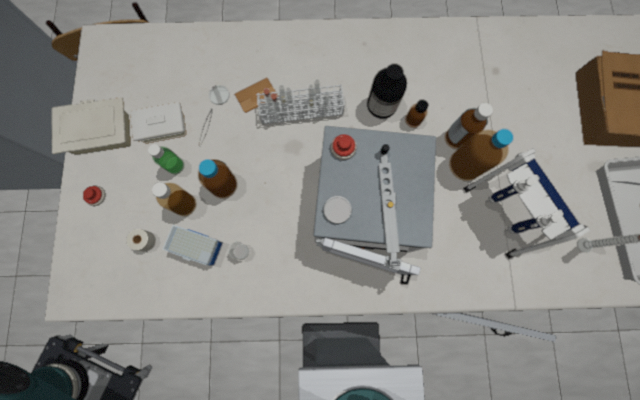

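View pics/scene0.png

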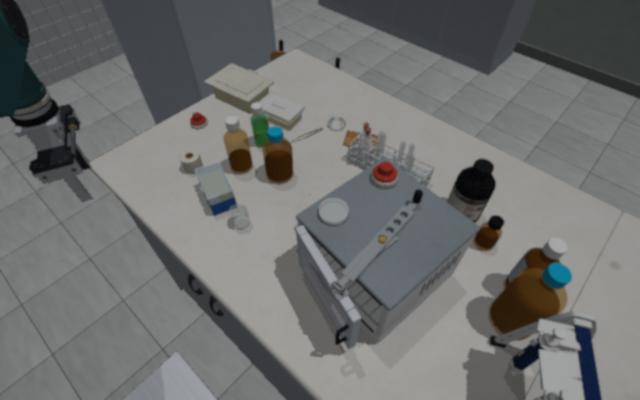

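Top view: roof corners near (324,128), (436,137), (433,247); knob at (384,150), pin at (390,204), timer (344,146), dish (337,210), and beaker (239,253), which is well clear. I'll zoom in next.

```bash
python3 - <<'E'
from h import *
s=load('top0'); im=s['image'][115:290,300:450,::-1]
cv2.imwrite('pics/crop0.png',cv2.resize(im,None,fx=3.4,fy=3.4,interpolation=cv2.INTER_CUBIC))
E
```

```text
(no output)
```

View pics/crop0.png

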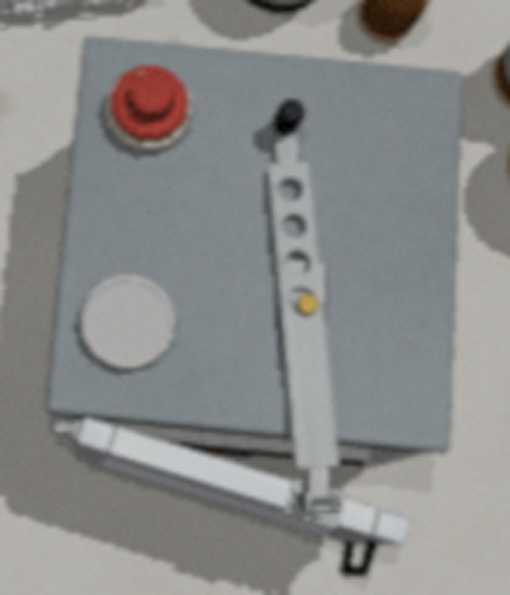

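Crop: roof corners are TL(85,38), TR(461,73), BR(448,451), BL(51,411). Brass pin head is at (308,303), visible holes at (290,188), (294,225) and (298,260), knob at about (289,115).

```bash
cat >> h.py <<'E'
def c2p(xy): return (np.array(xy,float)+.5)/3.4-.5+[300,115]
E
python3 - <<'E'
from h import *
s=load('top0')
C=atz(s,c2p([(85,38),(461,73),(448,451),(51,411)]),.2)
loc=np.array([[.13,.13],[.13,-.13],[-.13,-.13],[-.13,.13]])
c=C[:,:2].mean(0); A=(C[:,:2]-c)
yaw=np.arctan2((loc[:,0]*A[:,1]-loc[:,1]*A[:,0]).sum(),(loc*A).sum())
R=np.array([[np.cos(yaw),-np.sin(yaw)],[np.sin(yaw),np.cos(yaw)]])
print('centre',c,'yaw',yaw,'res mm',(c+loc@R.T-C[:,:2])*1e3)
print('depth z roof',atd(s,c2p([(200,250),(400,200)])))
pin=atz(s,c2p([(308,303)]),.2188)[0,:2]; print('pin',pin,'cab',(pin-c)@R)
H=atz(s,c2p([(290,188),(294,225),(298,260)]),.212)[:,:2]
print('holes cab',(H-c)@R)
k=atz(s,c2p([(289,114)]),.235)[0,:2]; print('knob',k,(k-c)@R)
a=.25; 
for a in(.2,.25,.3):
  p=np.array([-.142-.15*np.sin(a),.1-.15*np.cos(a)]);print(a,c+R@p, np.hypot(*(p-[-.05,-.03])))
np.savez('cab.npz',c=c,R=R,yaw=yaw,pin=pin)
E
```

```text
centre [ 0.58446955 -0.03471346] yaw -0.12099764661964985 res mm [[-0.11171561 -0.40499168]
 [-0.04276333 -0.01777993]
 [ 0.34511459 -1.12706622]
 [-0.19063565  1.54983783]]
depth z roof [[ 0.57613834  0.00688124  0.20120114]
 [ 0.60748851 -0.12918004  0.20174431]]
pin [ 0.53505084 -0.05888489] cab [-0.04613984 -0.02995968]
holes cab [[ 0.0320805  -0.01510829]
 [ 0.00694278 -0.01919251]
 [-0.01652015 -0.02315185]]
knob [ 0.65796958 -0.05138855] [ 0.07497537 -0.00768153]
0.2 [ 0.40825101 -0.06064299] 0.12298242554989416
0.25 [ 0.40119621 -0.05809974] 0.13001832497271174
0.3 [ 0.39427734 -0.05520707] 0.1369753066357376
```

```bash
python3 - <<'E'
from h import *
from scipy.optimize import brentq
d=np.load('cab.npz'); c,R,yaw,pin=[d[k] for k in('c','R','yaw','pin')]
s=load('top0')
pv=lambda a:np.array([-.142-.15*np.sin(a),.1-.15*np.cos(a)])
pl=(pin-c)@R
for L,a0,a1 in((.135,.1,.5),(.130,.1,.5),(.205,.5,1.2),(.210,.5,1.2)):
    a=brentq(lambda a:np.hypot(*(pl-pv(a)))-L,a0,a1); u=(pl-pv(a))/L; k=pv(a)+.25*u; 
    if L==.135: k=pv(a)+.25*u
    print(L,'a',a,'knob cab',k,'world',c+R@k,'stay yaw',np.arctan2(u[1],u[0])+yaw)
# heights of tall things
h=[]
P=atd(s,[(u,v) for v in range(0,320,4) for u in range(60,620,4)])
P=P[P[:,2]>.19]; 
for p in P[np.argsort(-P[:,2])][:400:25]: print(p.round(3))
t=atd(s,[(344,146),(337,210)]);print('timer dish',t)
E
```

```text
0.135 a 0.25816594269486226 knob cab [ 0.06814146 -0.01712286] world [ 0.65004604 -0.05993599] stay yaw -0.009140064665211126
0.13 a 0.22255778249226066 knob cab [ 0.07290838 -0.01487592] world [ 0.65504932 -0.05828085] stay yaw 0.0050337020927467835
0.205 a 0.7995768250178878 knob cab [-0.00148682 -0.03553707] world [ 0.57870419 -0.06981125] stay yaw -0.24525934775417
0.21 a 0.8426912426869657 knob cab [-0.006554   -0.03570086] world [ 0.57365428 -0.06936222] stay yaw -0.2650246735787544
[0.381 0.109 0.998]
[0.381 0.109 0.998]
[0.666 0.048 0.244]
[0.692 0.028 0.227]
[0.646 0.038 0.221]
[0.511 0.035 0.215]
[0.529 0.043 0.214]
[0.539 0.077 0.213]
[ 0.6   -0.06   0.212]
[0.614 0.048 0.205]
[ 0.464 -0.123  0.203]
[ 0.669 -0.094  0.203]
[0.623 0.01  0.202]
[ 0.711 -0.022  0.202]
[ 0.537 -0.102  0.202]
[ 0.662 -0.019  0.202]
timer dish [[0.66224131 0.03943562 0.24265894]
 [0.5249016  0.05804621 0.21318841]]
```

move_arm(
  deltas=[0, 0, -0.14, 0, 0, -5, 0, 0, 0, -0.28, 0, 0, -9.4, 0, 0, 0, -0.425, -4, -2.1, -9.4, 0, 0, 0, -0.425, -8, -4.2, -9.4, 0, 0, 0, -0.425, -12.4, -6.5, -9.4, 0, 0, 0, -0.425, -16.8, -8.8, -9.4, 0, 0, 0, -0.425, -21.2, -11.1, -9.4, 0, 0, 0, -0.425, -25.6, -13.4, -9.4, 0],
)

```text
time: 0.9
tool_pos: [0.4054, 0.2718, 0.2991]
ee_rot: [-3.142, -0.0, -3.141]
wrist_force: [0.6, 0.4, -0.2]
width: 0.0469
finger_force: 0.0
```

move_arm(
  deltas=[0, 0, 0, -3.1, -4.0, 0, 0, 0, 0, 0, -6.2, -8.0, 0, 0, 0, 0, 0, -9.3, -12, 0, 0, 0, 0, 0, -12.4, -16, 0, 0, 0, 0, 0, -15.5, -20, 0, 0, 0, 0, 0, -18.6, -24, 0, 0, 0, 0, 0, -21.7, -27.7, 0, 0, 0, 0, 0, -23.9, -30.5, 0, 0],
)

```text
time: 1.7
tool_pos: [0.6449, -0.0342, 0.2979]
ee_rot: [-3.142, -0.002, 3.14]
wrist_force: [0.7, 0.3, -0.2]
width: 0.0472
finger_force: 0.0
```

move_arm(
  deltas=[0, 0, 0, -1.5, -1.9, 0, 0, 0, 0, 0, -1.5, -1.9, 0, 0, 0, 0, 0, -1.5, -1.9, 0, 0],
)

```text
time: 2.0
tool_pos: [0.6586, -0.0505, 0.2983]
ee_rot: [3.141, -0.002, 3.141]
wrist_force: [0.4, 0.9, 0.5]
width: 0.047
finger_force: 0.0
```

```bash
python3 - <<'E'
from h import *
obs(); s=snap('scene','scene1')
im=s['image'][120:290,290:500,::-1]
cv2.imwrite('pics/crop1.png',cv2.resize(im,None,fx=3.4,fy=3.4,interpolation=cv2.INTER_CUBIC))
E
```

```text
{'time': 2.0, 'tool_pos': [0.6586, -0.0505, 0.2983], 'ee_rot': [3.1406, -0.0023, 3.1412], 'wrist_force': [0.3564, 0.9086, 0.5024], 'width': 0.047, 'finger_force': 0.0, 'joint_positions': [-0.1626, 0.3515, 0.8734, 0.0007, 1.9192, -1.7328]}
```

View pics/crop1.png

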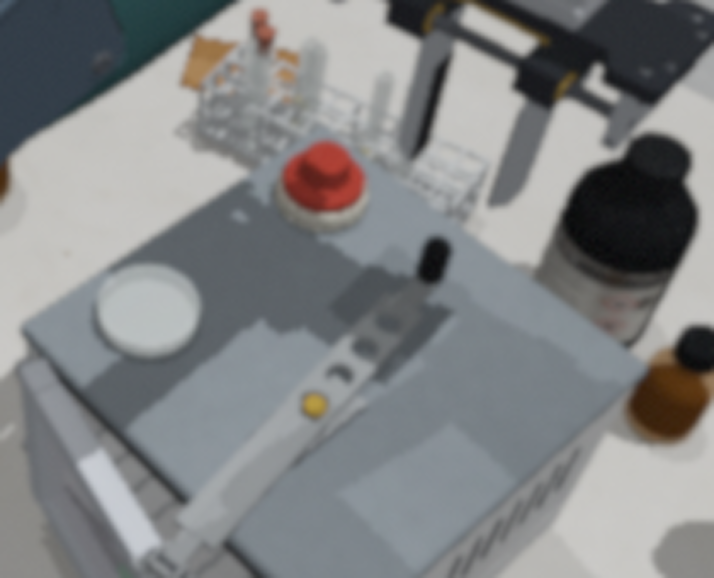

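The scene crop shows the knob's middle at (434,260) and the pin head at (315,405). The fingers hang clear, above the area behind the knob.

```bash
python3 - <<'E'
from h import *
s=load('scene1'); d=np.load('cab.npz')
f=lambda xy:(np.array(xy,float)+.5)/3.4-.5+[290,120]
for n,p,z in(('knob',(434,260),.228),('knobtop',(437,244),.243),('pin',(315,403),.2188),('last',(390,320),.213),('h3',(366,346),.213)):
    w=atz(s,f([p]),z)[0,:2]; print(n,w,(w-d['c'])@d['R'])
E
```

```text
knob [ 0.65731359 -0.0520511 ] [ 0.07440415 -0.00841842]
knobtop [ 0.65628588 -0.05129975] [ 0.07329326 -0.0077966 ]
pin [ 0.53425459 -0.0578127 ] [-0.04705969 -0.02899143]
last [ 0.61393198 -0.05375292] [ 0.03154513 -0.01534406]
h3 [ 0.58907305 -0.05429038] [ 0.00693283 -0.01887813]
```

move_arm(
  deltas=[0, 0, 0, 0.1, -0.1, 3, 0, 0, 0, 0, 0.1, -0.1, 5.5, 0, 0, 0, 0, 0.1, -0.1, 7.5, 0, 0, 0, 0, 0.1, -0.1, 8.6, 0, 0, 0, 0, 0.1, -0.1, 8.6, 0],
)

```text
time: 2.55
tool_pos: [0.6565, -0.0501, 0.212]
ee_rot: [3.141, -0.003, -3.14]
wrist_force: [0.6, -0.3, 0.6]
width: 0.0471
finger_force: 0.0
```

move_arm(
  deltas=[0, 0, 0, 0, 0, 0, 0.2, 0, 0, 0, 0, 0, 0, 0.4, 0, 0, 0, 0, 0, 0, 0.6, 0, 0, 0, 0, 0, 0, 1, 0, 0, 0, 0, 0, 0, 1, 0, 0, 0, 0, 0, 0, 1, 0, 0, 0, 0, 0, 0, 1],
)

```text
time: 3.25
tool_pos: [0.6581, -0.0517, 0.2139]
ee_rot: [-3.141, 0.001, 3.142]
wrist_force: [0.2, -0.5, 1.6]
width: 0.0176
finger_force: 30.0
```

move_arm(
  deltas=[0, 0, 0, 0.13, -0.05, 0, 1, 0, 0, 0, 0.26, -0.15, 0, 1, 0, 0, 0, 0.38, -0.25, 0, 1, 0, 0, 0, 0.38, -0.37, 0, 1, 0, 0, 0, 0.38, -0.48, 0, 1, 0, 0, 0, 0.38, -0.48, 0, 1, 0, 0, 0, 0.38, -0.48, 0, 1],
)

```text
time: 3.95
tool_pos: [0.6539, -0.0562, 0.2134]
ee_rot: [3.141, -0.0, -3.141]
wrist_force: [2.4, 1.2, 1.4]
width: 0.0172
finger_force: 30.0
```

```bash
python3 - <<'E'
from h import *
obs(); s=snap('scene','scene2');snap('top','top2')
im=s['image'][120:290,290:500,::-1]
cv2.imwrite('pics/crop2.png',cv2.resize(im,None,fx=3.4,fy=3.4,interpolation=cv2.INTER_CUBIC))
for i in range(6):
    robot.snapshot('top'); print(np.round(robot.get_obs()['wrist_force'],2),np.round(robot.get_obs()['tool_pos'],4))
E
```

```text
{'time': 3.95, 'tool_pos': [0.6539, -0.0562, 0.2134], 'ee_rot': [3.1413, -0.0003, -3.1415], 'wrist_force': [2.4353, 1.1663, 1.4182], 'width': 0.0172, 'finger_force': 30.0001, 'joint_positions': [-0.1722, 0.3272, 1.0718, 0.0002, 1.743, -1.743]}
[ 1.73 -0.07  0.78] [ 0.6539 -0.0561  0.2134]
[1.65 1.07 1.19] [ 0.6539 -0.0562  0.2134]
[1.17 1.09 0.93] [ 0.6539 -0.0561  0.2134]
[1.84 0.23 1.5 ] [ 0.6539 -0.0562  0.2134]
[2.14 0.32 1.  ] [ 0.6539 -0.0561  0.2135]
[1.98 0.69 2.46] [ 0.6539 -0.0562  0.2135]
```

View pics/crop2.png

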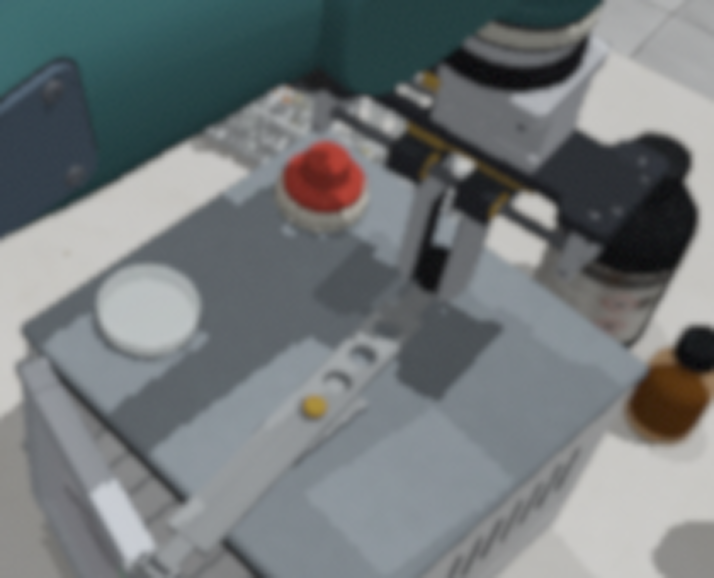

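Crop: second and third holes at about (338,380) and (363,353), pin head at (315,405). Wrist Fx is about 2 N, so the spring load is now on the gripper.

```bash
python3 - <<'E'
from h import *
d=np.load('cab.npz')
f=lambda xy:(np.array(xy,float)+.5)/3.4-.5+[290,120]
s=load('scene2')
W=[atz(s,f([p]),z)[0,:2] for p,z in(((315,405),.2188),((338,380),.213),((363,353),.213))]
print(W, 'h1', 2*W[1]-W[2]); 
k=np.array([.6539,-.0562]); u=k-W[1]; print(np.hypot(*u)); print('h1 from knob', k-u/np.hypot(*u)*.12)
u=k-W[2];print(np.hypot(*u)); print('h1 from knob', k-u/np.hypot(*u)*.12)
s=load('top2');im=s['image'][140:240,350:430,::-1]
cv2.imwrite('pics/crop3.png',cv2.resize(im,None,fx=6,fy=6,interpolation=cv2.INTER_CUBIC))
E
```

```text
[array([ 0.53319891, -0.05860074]), array([ 0.55899236, -0.05637916]), array([ 0.58385175, -0.05589813])] h1 [ 0.53413297 -0.05686018]
0.09490780572370096
h1 from knob [ 0.53390021 -0.05642652]
0.07004889649230653
h1 from knob [ 0.53390111 -0.05568287]
```

View pics/crop3.png

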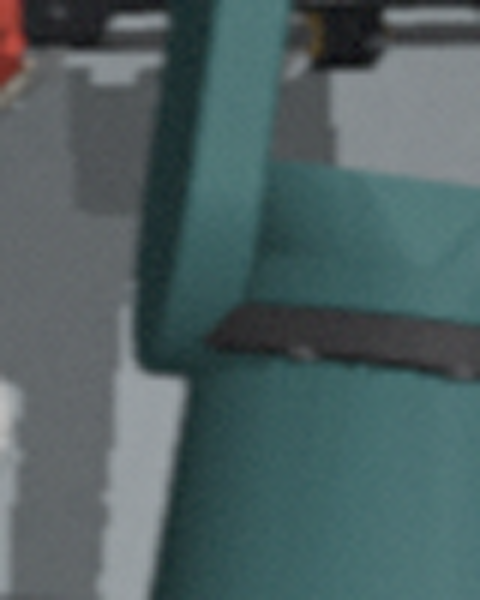

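The top view is blocked by the arm. In x the hole is centred on the pin. In y vision disagrees by about 2 mm, so I'll probe sideways by feel.

move_arm(
  deltas=[0, 0, 0, 0, 0.15, 0, 1, 0, 0, 0, 0, 0.3, 0, 1, 0, 0, 0, 0, 0.4, 0, 1, 0, 0, 0, 0, 0.4, 0, 1, 0, 0, 0, 0, 0.4, 0, 1],
)

```text
time: 4.85
tool_pos: [0.654, -0.0522, 0.2135]
ee_rot: [3.142, 0.0, -3.141]
wrist_force: [1.9, 0.0, 0.2]
width: 0.0177
finger_force: 30.0
```

move_arm(
  deltas=[0, 0, 0, 0, 0.1, 0, 1, 0, 0, 0, 0, 0.2, 0, 1, 0, 0, 0, 0, 0.2, 0, 1, 0, 0, 0, 0, 0.2, 0, 1],
)

```text
time: 5.25
tool_pos: [0.654, -0.0502, 0.2135]
ee_rot: [3.142, -0.0, -3.141]
wrist_force: [2.1, 0.3, 1.0]
width: 0.0171
finger_force: 30.0
```

move_arm(
  deltas=[0, 0, 0, 0, 0.1, 0, 1, 0, 0, 0, 0, 0.15, 0, 1, 0, 0, 0, 0, 0.15, 0, 1, 0, 0, 0, 0, 0.15, 0, 1],
)

```text
time: 5.65
tool_pos: [0.654, -0.0492, 0.2135]
ee_rot: [-3.141, 0.0, 3.141]
wrist_force: [0.9, -2.1, 0.7]
width: 0.0178
finger_force: 30.0
```

```bash
cat >> h.py <<'E'
def F(n=4):
    a=[]
    for i in range(n): robot.snapshot('top'); o=robot.get_obs(); a.append(np.r_[o['wrist_force'],np.array(o['tool_pos'])*1e3])
    print(np.mean(a,0).round(2),o['time'])
E
python3 -c "from h import *;F()"
```

```text
[ 1.4200e+00 -2.3400e+00  5.6000e-01  6.5398e+02 -4.9100e+01  2.1349e+02] 5.85
```

move_arm(
  deltas=[0, 0, 0, 0, -0.3, 0, 1, 0, 0, 0, 0, -0.6, 0, 1, 0, 0, 0, 0, -0.9, 0, 1, 0, 0, 0, 0, -1.2, 0, 1, 0, 0, 0, 0, -1.5, 0, 1, 0, 0, 0, 0, -1.7, 0, 1, 0, 0, 0, 0, -1.7, 0, 1, 0, 0, 0, 0, -1.7, 0, 1],
)

```text
time: 6.65
tool_pos: [0.654, -0.0658, 0.2135]
ee_rot: [3.142, 0.0, -3.142]
wrist_force: [1.8, 1.2, 1.8]
width: 0.0171
finger_force: 30.0
```

```bash
python3 -c "from h import *;F()"
```

```text
[  1.99   1.12   1.11 654.01 -65.71 213.51] 6.85
```

move_arm(
  deltas=[0, 0, 0, 0, -0.1, 0, 1, 0, 0, 0, 0, -0.15, 0, 1, 0, 0, 0, 0, -0.15, 0, 1, 0, 0, 0, 0, -0.15, 0, 1],
)

```text
time: 7.25
tool_pos: [0.6539, -0.0672, 0.2134]
ee_rot: [3.141, -0.0, -3.141]
wrist_force: [2.0, 2.0, 0.4]
width: 0.0171
finger_force: 30.0
```

```bash
python3 -c "from h import *;F()"
```

```text
[  1.46   1.37   0.92 653.97 -67.17 213.49] 7.45
```

move_arm(
  deltas=[0, 0, 0, 0, -0.1, 0, 1, 0, 0, 0, 0, -0.2, 0, 1, 0, 0, 0, 0, -0.2, 0, 1, 0, 0, 0, 0, -0.2, 0, 1],
)

```text
time: 7.85
tool_pos: [0.654, -0.0693, 0.2135]
ee_rot: [3.142, 0.0, -3.142]
wrist_force: [1.8, 0.9, 1.2]
width: 0.0175
finger_force: 30.0
```

```bash
python3 -c "from h import *;F()"
```

```text
[  1.24   1.6    1.28 653.98 -69.23 213.47] 8.05
```

move_arm(
  deltas=[0, 0, 0, 0, -0.1, 0, 1, 0, 0, 0, 0, -0.1, 0, 1, 0, 0, 0, 0, -0.1, 0, 1],
)

```text
time: 8.35
tool_pos: [0.6538, -0.07, 0.2134]
ee_rot: [3.141, -0.001, -3.141]
wrist_force: [0.6, 3.3, 1.2]
width: 0.0178
finger_force: 30.0
```

```bash
python3 -c "from h import *;F()"
```

```text
[  0.81   2.76   1.   653.76 -70.02 213.41] 8.55
```

move_arm(
  deltas=[0, 0, 0, 0, 0.3, 0, 1, 0, 0, 0, 0, 0.6, 0, 1, 0, 0, 0, 0, 0.9, 0, 1, 0, 0, 0, 0, 1.05, 0, 1, 0, 0, 0, 0, 1.05, 0, 1, 0, 0, 0, 0, 1.05, -0.3, 1, 0, 0, 0, 0, 1.05, -0.6, 1, 0, 0, 0, 0, 1.05, -0.6, 1],
)

```text
time: 9.35
tool_pos: [0.6539, -0.0597, 0.2194]
ee_rot: [3.141, -0.0, -3.142]
wrist_force: [1.0, -0.5, -1.5]
width: 0.0174
finger_force: 30.0
```

```bash
python3 -c "from h import *;F()"
```

```text
[ 1.6100e+00 -2.3000e-01 -1.6200e+00  6.5396e+02 -5.9700e+01  2.1903e+02] 9.55
```

move_arm(
  deltas=[0, 0, 0, 0, 0, -0.15, 1, 0, 0, 0, 0.01, 0, -0.3, 1, 0, 0, 0, 0.01, 0, -0.3, 1, 0, 0, 0, 0.01, 0, -0.3, 1],
)

```text
time: 9.95
tool_pos: [0.6539, -0.0596, 0.2225]
ee_rot: [3.141, 0.0, -3.141]
wrist_force: [1.0, 0.3, -2.8]
width: 0.0171
finger_force: 30.0
```

```bash
python3 -c "from h import *;F()"
```

```text
[  1.52  -0.    -1.84 653.88 -59.61 222.44] 10.15
```

move_arm(
  deltas=[0, 0, 0, 0.01, 0, -0.2, 1, 0, 0, 0, 0.02, 0, -0.4, 1, 0, 0, 0, 0.03, 0, -0.6, 1, 0, 0, 0, 0.03, 0, -0.6, 1],
)

```text
time: 10.55
tool_pos: [0.653, -0.0597, 0.2287]
ee_rot: [3.141, -0.001, -3.141]
wrist_force: [-1.5, -0.3, -2.6]
width: 0.0173
finger_force: 30.0
```

```bash
python3 -c "from h import *;F()"
```

```text
[-1.0400e+00  4.6000e-01 -1.7200e+00  6.5308e+02 -5.9690e+01  2.2850e+02] 10.75
```

move_arm(
  deltas=[0, 0, 0, 0.04, 0, 0, 1, 0, 0, 0, 0.08, 0, 0, 1, 0, 0, 0, 0.08, 0, 0, 1],
)

```text
time: 11.05
tool_pos: [0.653, -0.0597, 0.2286]
ee_rot: [3.142, 0.001, -3.141]
wrist_force: [-0.4, 0.7, -2.6]
width: 0.0172
finger_force: 30.0
```

```bash
python3 -c "from h import *;F()"
```

```text
[ 3.9000e-01  1.3000e-01 -2.3500e+00  6.5301e+02 -5.9720e+01  2.2858e+02] 11.25
```

move_arm(
  deltas=[0, 0, 0, 0.04, 0, 0, 1, 0, 0, 0, 0.08, 0, 0, 1, 0, 0, 0, 0.08, 0, 0, 1],
)

```text
time: 11.55
tool_pos: [0.6526, -0.0599, 0.2288]
ee_rot: [-3.141, 0.002, -3.141]
wrist_force: [3.0, -0.7, -2.0]
width: 0.0172
finger_force: 30.0
```

```bash
python3 -c "from h import *;F()"
```

```text
[ 2.3700e+00  1.0000e-02 -2.4500e+00  6.5234e+02 -5.9820e+01  2.2866e+02] 11.75
```

move_arm(
  deltas=[0, 0, 0, 0.01, 0, -0.2, 1, 0, 0, 0, 0.02, 0, -0.4, 1, 0, 0, 0, 0.02, 0, -0.5, 1, 0, 0, 0, 0.02, 0, -0.5, 1],
)

```text
time: 12.15
tool_pos: [0.6517, -0.0597, 0.2338]
ee_rot: [3.142, 0.0, -3.141]
wrist_force: [0.6, 0.1, -2.2]
width: 0.0175
finger_force: 30.0
```

```bash
python3 -c "from h import *;F()"
```

```text
[ 1.8100e+00 -1.4000e-01 -2.2500e+00  6.5177e+02 -5.9700e+01  2.3350e+02] 12.35
```

move_arm(
  deltas=[0, 0, 0, 0.02, 0, -0.25, 1, 0, 0, 0, 0.03, 0, -0.5, 1, 0, 0, 0, 0.05, 0, -0.8, 1, 0, 0, 0, 0.07, 0, -1.1, 1, 0, 0, 0, 0.1, 0, -1.5, 1, 0, 0, 0, 0.1, 0, -1.5, 1, 0, 0, 0, 0.1, 0, -1.5, 1],
)

```text
time: 13.05
tool_pos: [0.6511, -0.0597, 0.2489]
ee_rot: [-3.142, 0.001, -3.141]
wrist_force: [1.2, -0.3, -1.5]
width: 0.0172
finger_force: 30.0
```

```bash
python3 -c "from h import *;F(6)"
```

```text
[ 2.2800e+00  6.0000e-02 -1.5500e+00  6.5098e+02 -5.9750e+01  2.4848e+02] 13.35
```

```bash
python3 - <<'E'
from h import *
from scipy.optimize import brentq
d=np.load('cab.npz'); c,R,yaw=[d[k] for k in('c','R','yaw')]
pv=lambda a:c+R@np.array([-.142-.15*np.sin(a),.1-.15*np.cos(a)])
k=np.array([.6526,-.0597]); ct=np.sqrt(1-(15/250)**2)
a=brentq(lambda a:np.hypot(*(k-pv(a)))-.25*ct,.05,.6);u=(k-pv(a));u/=np.hypot(*u)
pf=pv(a)+.13*ct*u; print('feel a',a,'pin',pf,'u yaw',np.arctan2(u[1],u[0]))
def tgt(pin,L,lift=0):
    ct=np.sqrt(1-(lift/.25)**2)
    a=brentq(lambda a:np.hypot(*(pin-pv(a)))-L*ct,.5,1.2);u=(pin-pv(a));u/=np.hypot(*u)
    return a,pv(a)+.25*ct*u,np.arctan2(u[1],u[0])
for pin in(pf,np.array([.5343,-.0585])):
    for l in(0,.02,.04): print(l,tgt(pin,.205,l))
E
```

```text
feel a 0.23675861320693709 pin [ 0.53281696 -0.05927162] u yaw -0.0035762470250097758
0 (0.817270284231926, array([ 0.5763285 , -0.07074968]), np.float64(-0.25791794027919374))
0.02 (0.8116422307295458, array([ 0.57621853, -0.07060053]), np.float64(-0.255328113063757))
0.04 (0.7947311076218296, array([ 0.57588305, -0.07015611]), np.float64(-0.2475550092021107))
0 (0.8066116267974649, array([ 0.5779281 , -0.06952673]), np.float64(-0.24755930001228948))
0.02 (0.8009849354004753, array([ 0.57781657, -0.06937879]), np.float64(-0.24497106297627835))
0.04 (0.7840778608908685, array([ 0.57747646, -0.06893808]), np.float64(-0.23720275256936663))
```

move_arm(
  deltas=[0, 0, 0.01, 0.2, -0.03, 0, 1, 0, 0, 0.02, 0.5, -0.07, 0, 1, 0, 0, 0.03, 0.85, -0.12, 0, 1, 0, 0, 0.045, 1.2, -0.17, 0, 1, 0, 0, 0.055, 1.55, -0.22, 0, 1, 0, 0, 0.065, 1.9, -0.27, 0, 1, 0, 0, 0.075, 2.2, -0.31, 0, 1, 0, 0, 0.085, 2.47, -0.35, 0, 1],
)

```text
time: 14.15
tool_pos: [0.6256, -0.0633, 0.2485]
ee_rot: [-3.141, -0.0, 3.056]
wrist_force: [3.3, -0.8, -0.4]
width: 0.0177
finger_force: 30.0
```

move_arm(
  deltas=[0, 0, 0.01, 0.3, -0.07, 0, 1, 0, 0, 0.02, 0.6, -0.14, 0, 1, 0, 0, 0.03, 0.9, -0.21, 0, 1, 0, 0, 0.045, 1.2, -0.28, 0, 1, 0, 0, 0.055, 1.5, -0.35, 0, 1, 0, 0, 0.065, 1.8, -0.42, 0, 1, 0, 0, 0.075, 2.1, -0.49, 0, 1, 0, 0, 0.085, 2.43, -0.56, 0, 1],
)

```text
time: 14.95
tool_pos: [0.6013, -0.0668, 0.2486]
ee_rot: [3.141, 0.0, 2.971]
wrist_force: [3.4, -0.3, -0.9]
width: 0.0176
finger_force: 30.0
```

move_arm(
  deltas=[0, 0, 0.01, 0.3, -0.1, 0, 1, 0, 0, 0.02, 0.6, -0.2, 0, 1, 0, 0, 0.03, 0.9, -0.29, 0, 1, 0, 0, 0.045, 1.2, -0.38, 0, 1, 0, 0, 0.055, 1.6, -0.51, 0, 1, 0, 0, 0.065, 1.95, -0.63, 0, 1, 0, 0, 0.075, 2.2, -0.71, 0, 1, 0, 0, 0.085, 2.37, -0.76, 0, 1],
)

```text
time: 15.75
tool_pos: [0.5763, -0.0703, 0.2485]
ee_rot: [3.142, -0.0, 2.886]
wrist_force: [2.2, -0.5, -1.0]
width: 0.0175
finger_force: 30.0
```

```bash
python3 - <<'E'
from h import *
F(); obs(); s=snap('scene','scene3')
im=s['image'][120:290,290:500,::-1]
cv2.imwrite('pics/crop4.png',cv2.resize(im,None,fx=3.4,fy=3.4,interpolation=cv2.INTER_CUBIC))
E
```

```text
[  2.04  -0.77  -2.13 576.07 -70.12 248.31] 15.95
{'time': 15.95, 'tool_pos': [0.5762, -0.0701, 0.2482], 'ee_rot': [3.1415, -0.0017, 2.8867], 'wrist_force': [0.9584, -1.5893, -2.1551], 'width': 0.0172, 'finger_force': 29.9995, 'joint_positions': [-0.2188, 0.1529, 1.2143, 0.0001, 1.7761, -1.5347]}
```

View pics/crop4.png

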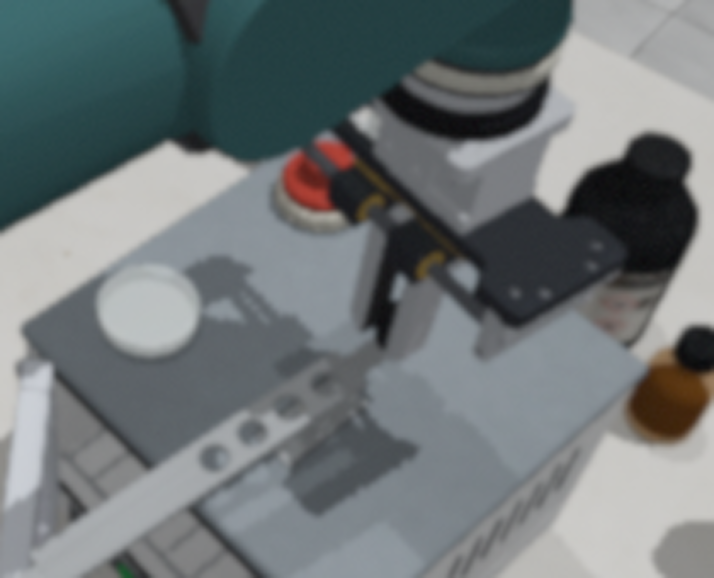

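Crop: the door is drawn wide open and all four holes are visible, first (216,458) to last (327,382). The bar is lifted clear, with the pin hidden beneath it.

```bash
python3 - <<'E'
from h import *
f=lambda xy:(np.array(xy,float)+.5)/3.4-.5+[290,120]
s=load('scene3'); g=35/250
k=np.array([.5761,-.0701])
W=[]
for p,x in zip([(216,458),(254,432),(290,407),(327,382)],(130,155,180,205)):
    W.append(atz(s,f([p]),.2105+.0025+x*g/1e3)[0,:2])
W=np.array(W);print(W,np.hypot(*(W-k).T))
u=k-W[0];u/=np.hypot(*u);print(np.arctan2(u[1],u[0]),k-.045*u)
E
```

```text
[[ 0.46408884 -0.04383693]
 [ 0.48813797 -0.04973429]
 [ 0.51141554 -0.05531342]
 [ 0.535477   -0.0613633 ]] [0.1150489  0.09028888 0.06635301 0.04155188]
-0.23030807902744838 [ 0.53228817 -0.05982751]
```

move_arm(
  deltas=[0, 0, 0, 0, 0, 0.3, 1, 0, 0, 0, 0, 0, 0.7, 1, 0, 0, 0, 0, 0, 1.1, 1, 0, 0, 0, 0, 0, 1.5, 1, 0, 0, 0, 0, 0, 1.8, 1, 0, 0, 0, 0, 0, 1.9, 1, 0, 0, 0, 0, 0, 1.9, 1, 0, 0, 0, 0, 0, 1.9, 1],
)

```text
time: 16.8
tool_pos: [0.5763, -0.07, 0.2299]
ee_rot: [3.141, -0.001, 2.887]
wrist_force: [0.2, 0.2, 3.3]
width: 0.0171
finger_force: 30.0
```

```bash
python3 - <<'E'
from h import *
F(6); s=snap('scene','scene4')
im=s['image'][120:290,290:500,::-1]
cv2.imwrite('pics/crop5.png',cv2.resize(im,None,fx=3.4,fy=3.4,interpolation=cv2.INTER_CUBIC))
E
```

```text
[-1.0900e+00  4.8000e-01  4.2200e+00  5.7635e+02 -7.0050e+01  2.2981e+02] 17.1
```

View pics/crop5.png

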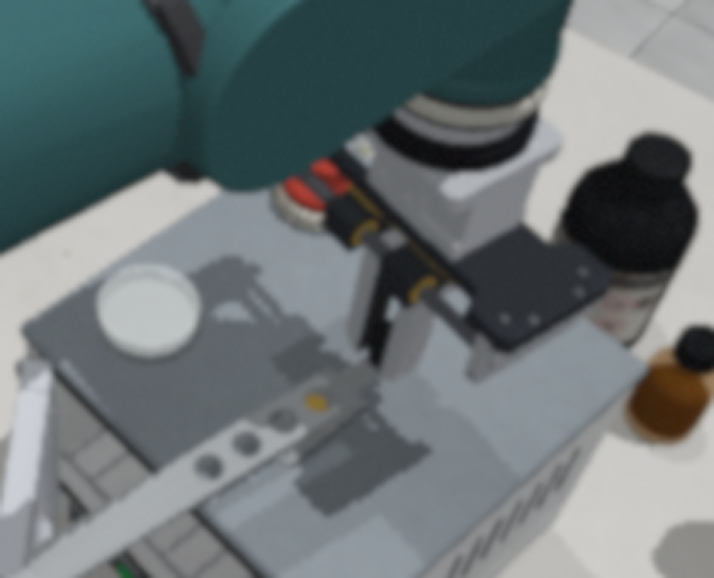

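Crop: the pin head shows at (317,402), inside the last hole, with the other holes at (209,467), (246,443) and (282,419). Fz shows light contact, so I'll ease up and work out the offset.

move_arm(
  deltas=[0, 0, 0, 0, 0, -0.15, 1, 0, 0, 0, 0, 0, -0.3, 1, 0, 0, 0, 0, 0, -0.3, 1],
)

```text
time: 17.45
tool_pos: [0.5772, -0.0705, 0.2319]
ee_rot: [-3.141, 0.001, 2.887]
wrist_force: [1.7, -0.3, -0.1]
width: 0.0174
finger_force: 30.0
```

```bash
python3 - <<'E'
from h import *
F(4)
f=lambda xy:(np.array(xy,float)+.5)/3.4-.5+[290,120]
s=load('scene4'); g=16/250
W=np.array([atz(s,f([p]),.213+x*g/1e3)[0,:2] for p,x in zip([(209,467),(246,443),(282,419)],(130,155,180))])
print(W,'last extrap',W[2]+(W[2]-W[0])/2,'pin',atz(s,f([(317,402)]),.2188))
E
```

```text
[ 1.7900e+00 -8.8000e-01 -2.1000e-01  5.7723e+02 -7.0470e+01  2.3204e+02] 17.65
[[ 0.46228471 -0.04134075]
 [ 0.48625787 -0.04707691]
 [ 0.51040473 -0.05252655]] last extrap [ 0.53446474 -0.05811945] pin [[ 0.5355292  -0.05823317  0.2188    ]]
```

move_arm(
  deltas=[0, 0, 0, 0.12, 0, 0, 1, 0, 0, 0, 0.15, 0, 0, 1, 0, 0, 0, 0.15, 0, 0.15, 1, 0, 0, 0, 0.15, 0, 0.3, 1, 0, 0, 0, 0.15, 0, 0.3, 1],
)

```text
time: 18.15
tool_pos: [0.5751, -0.0698, 0.2292]
ee_rot: [3.142, -0.001, 2.887]
wrist_force: [3.4, -1.0, 0.4]
width: 0.0172
finger_force: 30.0
```

```bash
python3 -c "from h import *;F(5)"
```

```text
[ 2.3700e+00 -4.1000e-01  3.7000e-01  5.7514e+02 -6.9810e+01  2.2937e+02] 18.4
```

move_arm(
  deltas=[0, 0, 0, 0, 0, 0.1, 1, 0, 0, 0, 0, 0, 0.2, 1, 0, 0, 0, 0, 0, 0.2, 1, 0, 0, 0, 0, 0, 0.2, 1],
)

```text
time: 18.8
tool_pos: [0.5753, -0.0699, 0.2274]
ee_rot: [3.142, -0.0, 2.887]
wrist_force: [2.5, -0.5, -0.0]
width: 0.0175
finger_force: 30.0
```

```bash
python3 -c "from h import *;F(5)"
```

```text
[ 2.3800e+00 -7.5000e-01  2.3000e-01  5.7528e+02 -6.9850e+01  2.2749e+02] 19.05
```

move_arm(
  deltas=[0, 0, 0, 0, 0, 0.1, 1, 0, 0, 0, -0.01, 0, 0.2, 1, 0, 0, 0, -0.01, 0, 0.25, 1, 0, 0, 0, -0.01, 0, 0.25, 1],
)

```text
time: 19.45
tool_pos: [0.5754, -0.0699, 0.2248]
ee_rot: [3.142, -0.0, 2.887]
wrist_force: [2.0, -0.4, 0.0]
width: 0.0175
finger_force: 30.0
```

```bash
python3 -c "from h import *;F(5)"
```

```text
[ 2.7400e+00 -6.7000e-01  3.6000e-01  5.7535e+02 -6.9860e+01  2.2495e+02] 19.7
```

move_arm(
  deltas=[0, 0, 0, 0, 0, 0.1, 1, 0, 0, 0, -0.01, 0, 0.2, 1, 0, 0, 0, -0.02, 0, 0.3, 1, 0, 0, 0, -0.02, 0, 0.3, 1],
)

```text
time: 20.1
tool_pos: [0.5755, -0.0699, 0.2217]
ee_rot: [3.142, -0.0, 2.887]
wrist_force: [2.5, -0.7, 0.9]
width: 0.0174
finger_force: 30.0
```

```bash
python3 -c "from h import *;F(5)"
```

```text
[ 2.6800e+00 -5.0000e-01  2.4000e-01  5.7552e+02 -6.9910e+01  2.2190e+02] 20.35
```

move_arm(
  deltas=[0, 0, 0, 0, 0, 0.1, 1, 0, 0, 0, -0.01, 0, 0.2, 1, 0, 0, 0, -0.02, 0, 0.3, 1, 0, 0, 0, -0.02, 0, 0.3, 1],
)

```text
time: 20.75
tool_pos: [0.5758, -0.07, 0.2187]
ee_rot: [3.142, -0.0, 2.887]
wrist_force: [3.0, -0.9, 0.9]
width: 0.0175
finger_force: 30.0
```

```bash
python3 -c "from h import *;F(5)"
```

```text
[ 2.1900e+00 -6.9000e-01  1.5000e-01  5.7574e+02 -6.9980e+01  2.1892e+02] 21.0
```

move_arm(
  deltas=[0, 0, 0, 0, 0, 0.1, 1, 0, 0, 0, -0.01, 0, 0.2, 1, 0, 0, 0, -0.02, 0, 0.3, 1, 0, 0, 0, -0.02, 0, 0.3, 1],
)

```text
time: 21.4
tool_pos: [0.576, -0.07, 0.216]
ee_rot: [3.142, 0.0, 2.887]
wrist_force: [3.5, -0.8, 0.4]
width: 0.0174
finger_force: 30.0
```

```bash
python3 -c "from h import *;F(5)"
```

```text
[  2.09  -0.58   1.07 575.97 -70.03 216.09] 21.65
```

move_arm(
  deltas=[0, 0, 0, 0, 0, 0.1, 1, 0, 0, 0, -0.01, 0, 0.15, 1, 0, 0, 0, -0.01, 0, 0.15, 1, 0, 0, 0, -0.01, 0, 0.15, 1],
)

```text
time: 22.05
tool_pos: [0.5761, -0.0701, 0.2146]
ee_rot: [3.141, 0.0, 2.887]
wrist_force: [2.1, -0.7, 1.5]
width: 0.0175
finger_force: 30.0
```

```bash
python3 -c "from h import *;F(5)"
```

```text
[  2.47  -0.72   1.49 576.1  -70.05 214.55] 22.3
```

move_arm(
  deltas=[0, 0, 0, 0, 0, 0.05, 1, 0, 0, 0, 0, 0, 0.1, 1, 0, 0, 0, 0, 0, 0.1, 1],
)

```text
time: 22.6
tool_pos: [0.5761, -0.0701, 0.2135]
ee_rot: [3.141, 0.0, 2.887]
wrist_force: [2.5, -1.5, 1.8]
width: 0.0171
finger_force: 30.0
```

```bash
python3 -c "from h import *;F(5)"
```

```text
[  2.1   -0.81   2.26 576.15 -70.08 213.56] 22.85
```

At seated height. Now I'll let the spring ease the hole's edge onto the neck.

move_arm(
  deltas=[0, 0, 0, -0.1, 0, 0, 1, 0, 0, 0, -0.2, 0, 0, 1, 0, 0, 0, -0.3, 0, 0, 1, 0, 0, 0, -0.4, 0, 0, 1, 0, 0, 0, -0.4, 0, 0, 1],
)

```text
time: 23.35
tool_pos: [0.5801, -0.0711, 0.2134]
ee_rot: [3.142, 0.0, 2.887]
wrist_force: [1.0, -0.1, 2.2]
width: 0.0176
finger_force: 30.0
```

```bash
python3 -c "from h import *;F(5)"
```

```text
[  1.57  -0.97   1.77 580.08 -71.11 213.5 ] 23.6
```

move_arm(
  deltas=[0, 0, 0, -0.1, 0, 0, 1, 0, 0, 0, -0.15, 0, 0, 1, 0, 0, 0, -0.15, 0, 0, 1],
)

```text
time: 23.9
tool_pos: [0.5809, -0.0713, 0.2134]
ee_rot: [3.141, -0.001, 2.887]
wrist_force: [-0.9, 0.1, 3.3]
width: 0.0176
finger_force: 30.0
```

```bash
python3 -c "from h import *;F(5)"
```

```text
[-1.1200e+00 -1.1000e-01  2.5300e+00  5.8099e+02 -7.1290e+01  2.1338e+02] 24.15
```

The neck has taken the load (Fx changed sign), so I'm releasing.

move_arm(
  deltas=[0, 0, 0, 0.05, 0, 0, 0.6, 0, 0, 0, 0.05, 0, 0, 0.4, 0, 0, 0, 0.05, 0, 0, 0.2, 0, 0, 0, 0.05, 0, 0, 0.1, 0, 0, 0, 0.05, 0, 0, 0, 0, 0, 0, 0.05, 0, 0, 0],
)

```text
time: 24.75
tool_pos: [0.5809, -0.0713, 0.2134]
ee_rot: [3.141, 0.0, 2.887]
wrist_force: [-0.1, 0.7, -0.6]
width: 0.0465
finger_force: 0.0
```

move_arm(
  deltas=[0, 0, 0, 0, 0, -1, 0, 0, 0, 0, 0, 0, -3, 0, 0, 0, 0, 0, 0, -6, 0, 0, 0, 0, 0, 0, -9, 0, 0, 0, 0, 0, 0, -11, 0, 0, 0, 0, 0, 0, -11, 0, 0, 0, 0, 0, 0, -11, 0, 0, 0, 0, 0, 0, -11, 0],
)

```text
time: 25.55
tool_pos: [0.5805, -0.0712, 0.3217]
ee_rot: [3.142, -0.003, 2.887]
wrist_force: [0.0, -0.8, -0.0]
width: 0.0471
finger_force: 0.0
```

```bash
python3 - <<'E'
from h import *
F(2); s=snap('scene','scene5')
im=s['image'][120:290,290:500,::-1]
cv2.imwrite('pics/crop6.png',cv2.resize(im,None,fx=3.4,fy=3.4,interpolation=cv2.INTER_CUBIC))
E
```

```text
[ 3.5000e-01  3.5000e-01 -7.7000e-01  5.8039e+02 -7.1230e+01  3.2146e+02] 25.65
```

View pics/crop6.png

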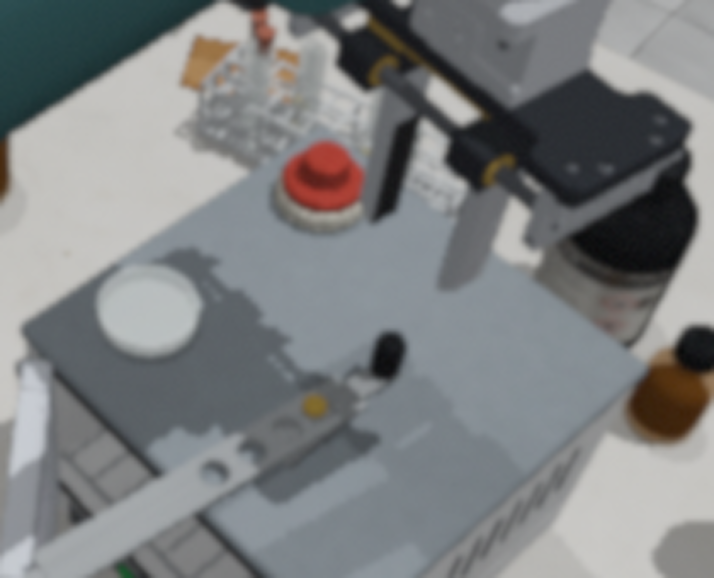

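The crop shows three free holes at (214,471), (252,447) and (287,423). The pin (316,405) stands in the last hole with the stay down, the door held wide and the gripper clear.

```bash
python3 -c "from bench import robot; print(robot.close_job())"
```

```text
the job is handed in; nothing more can be done
None
```

The job is handed in: the stay's last hole is down over the pin, the door is held at its widest gap, the knob is released, and the timer and petri dish look unmoved; I never went near the beaker (the hand-in returned no verdict).

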